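# Lay the foam packing tray in its taped bay

### The arm

A 6-joint arm with a two-finger parallel gripper is mounted at the origin on the work surface. World frame = base frame: x ahead of the robot, y to its left, z up, the work surface at z = 0. Lengths are in m, angles in rad, forces in N, time in s.
With the tool pointing down it reaches from about 0.375 to 0.975 m from the base axis. Payload 3.8 kg.
Tool frame: the origin (TCP) lies between the finger pads; the fingertips stand manip.finger_overhang ahead of it and the grasp point (between the pads) lies 11 mm behind it (manip.finger_overhang is the distance from the TCP to the fingertips, in m); z points along the fingers, x is the direction in which the jaws open and shut, and the axes are right-handed (so a half turn about z gives the same grasp; the last joint's range is limited). The gripper opens to 88 mm and grips with 3 to 60 N. Pads are 18 mm wide; open, the fingers measure 123 mm over their backs; the gripper's body (75 mm by 187 mm) begins 45 mm behind the grasp point.
Start: joints at [1.101, 0.264, 1.604, -0, 1.274, -0.037], TCP at [0.283, 0.613, 0.247] pointing down, gripper open.
Joint ranges: [-2.63, 2.63], [-0.94, 2.18], [0.31, 2.57], [-1.31, 4.45], [0, 2.66], [-2.55, 2.55]. Speed limits (rad/s): [2.57, 2.57, 3.14, 3.14, 3.14, 3.14].

### API

Orientations are given as a unit quaternion [w, x, y, z].
In Python, from plant import manip, cams gives the robot as it stands.
- The arm moves only by the tool carry_out, never from a script. Its argument "increments" is a list of rows, each a list of 5 numbers: the shift along the world's x, y, z in mm, then the turn about the world's z in degrees, then the opening, from -1 (shut) to 1 (fully open). In form: [[dx, dy, dz, spin, hand], ...]. A call has 1 to 20 rows; each row is the pose to reach, as a shift and turn from the pose commanded when the call began; what a row does not reach only later rows make up. A row lasts 1/12 s, in which the tool goes at most 41.7 mm and 7.16 degrees, less where a joint would pass 70% of its speed; a pose out of reach is approached as far as the arm can. A call with a gripper value outside its range is refused whole. The fingers move at their own pace and stop on an object; "force" is the grip in N (left out, the last holds). Time passes only in rows, so rows that repeat a pose let the fingers close. It gives the time, the measured TCP pose, the force and the opening at its end, in the units of the state.
- manip.get_obs(): the state, without advancing time (a new reading comes with each control period).
- cams.grab_frame(name): name is "scene" or "top"; returns a dict with "color" (420x560x3 uint8, red, green, blue), "vertical_fov" (degrees; the focal length in pixels is half the picture's height over the tangent of half this angle, whatever the lens; pixels are square), "cx", "cy" (the principal point, pixels), "rvec" (rotation vector, rad) and "tvec" (3), from world to camera coordinates, as OpenCV has them. Camera axes: x right, y down, z forward; pixel columns grow to the right and rows downward; lengths in m; the calibration is good to about 2 mm. A picture is of the moment at which its call begins. There is no depth.
- manip.sign_off(): hands the job in, once; it reports no verdict.
The state is a dict: "time_s": time; "joints": joint angles; "joint_velocities": joint speeds; "joint_torque": joint torques, N m; "eef_pos": TCP position; "tcp_rot": TCP orientation; "ft_force": force on the tool from outside, world axes, zero at the start; "ft_torque": the same for the moment, N m; "opening": opening from 0.0 (shut) to 1.0 (fully open).
Only numpy, scipy, OpenCV 4.12 (cv2) and the standard library are available. Lean on these libraries where they do the work, as an engineer would, in place of code of your own. Each camera call takes 0.05 s, during which the arm holds its last target.

### The job

Push over the white foam packing tray that is standing on edge beside the yellow taped bay, so that it falls flat on the bench towards the bay with its pockets facing up, and leave it lying inside the yellow tape outline, nudging it along the bench if it lands short or crooked. Only push it with the fingers: do not pick it up, and do not squeeze or press hard on it, as foam dents easily. Leave the three pots standing where they are.

Things in the scene. Friction and masses are not known exactly. Their poses are not given: they have to be found in the camera images.
- tray: white rigid foam tray, 40 to 70 g, standing on a long edge: 45 mm thick (its x), 170 long (y), 140 tall (z). Origin: centre of its underside as it stands. Its -x face has four open pockets (2 by 2; 59 mm along y, 44 along z, 34 deep) inside a 16 mm rim, with a 20 mm web cross between them; its +x face is flat and looks towards the bay. Lying in the bay it is 45 mm high, x axis pointing down
- web_top (a point): point on the tray's pocket face (-x side), at mid length on the upright web, 18 mm below the top edge (tray frame [-22.5, 0, 122] mm). Pushed here along tray +x the tray tips about the foot of its +x face, falls by itself past about 15 degrees and covers the 140 mm of bench ahead of that foot, slipping perhaps 10 mm. Pushed low it slides
- bay: bay marked on the bench with flat yellow tape (nothing to bump into): inside the tape 180 mm along its x, 220 mm along its y; tape 20 mm wide. Origin: centre, on the bench top. Its x is the way the tray should fall: the tray stands at its -x side, facing it within 6 degrees, up to 15 mm off to a side and sometimes too far back for a plain fall to end inside the tape
- foot_left (a point): corner of the tray's closed back face (the face that ends up underneath): at its foot (stands on the bench at the start), left end seen from the pocket side looking along tray +x (tray frame [22.5, +85, 0] mm)
- foot_right (a point): corner of the tray's closed back face (the face that ends up underneath): at its foot (stands on the bench at the start), right end seen from the pocket side looking along tray +x (tray frame [22.5, -85, 0] mm)
- top_left (a point): corner of the tray's closed back face (the face that ends up underneath): at its top, left end seen from the pocket side looking along tray +x (tray frame [22.5, +85, 140] mm)
- top_right (a point): corner of the tray's closed back face (the face that ends up underneath): at its top, right end seen from the pocket side looking along tray +x (tray frame [22.5, -85, 140] mm)
- purple_pot: bystander: small round-bellied purple glazed pot, 74 mm across, 56 mm high; origin at the centre of its underside, z up
- blue_pot: bystander: sky-blue pot with a rim band and small red flowers, 72 mm across, 75 mm high; origin at the centre of its underside, z up
- tan_pot: bystander: plain tan clay cup, 68 mm across, 82 mm high; origin at the centre of its underside, z up. The three pots stand just outside the tape, one at each end (bay +y and -y) and one beyond its far side (bay +x); which is where changes
There are look-alikes about, which are no part of the job. Leave any pink or red look-alike of the tray alone.

How it is judged:
By the outcome, as a careful person would: the job done as asked, in the order asked, and still so for the second after the job is handed in, with the robot touching nothing.
It also fails if it takes over 64 s, if anything falls off the work surface, if the arm or the gripper's body presses on something with over 40 N, if the wrist force passes 120 N, or if a joint passes its speed limit or range.

## Working session

There is one attempt and no reset: what is moved stays moved. The work goes in short steps, Python scripts to look and compute and a tool call to move; the robot and the scene stay as the last step left them, time stands still between calls to the robot, and variables do not carry over. Pictures are saved under pics/ and viewed, and the job is handed in when it is done.

Besides the shell and the picture viewer there is one more tool, called after "Request:" by a JSON object that holds its "method" and its "body", one argument or row to a line. carry_out: Moves the arm, as the interface text tells. Its arguments: {"type":"object","properties":{"increments":{"type":"array"},"force":{"type":"number"}},"required":["increments"]}

```bash
ls; mkdir -p pics; cat > h.py <<'E'
import numpy as np, cv2
from plant import manip, cams
def grab(n,tag):
    f=cams.grab_frame(n); cv2.imwrite(f'pics/{tag}_{n}.png',f['color'][:,:,::-1]); return f
def K(f):
    fl=210/np.tan(np.radians(f['vertical_fov'])/2)
    return np.array([[fl,0,f['cx']],[0,fl,f['cy']],[0,0,1]])
def ray(f,uv):
    R=cv2.Rodrigues(np.array(f['rvec'],float))[0]; t=np.array(f['tvec'],float).ravel()
    d=R.T@np.linalg.inv(K(f))@np.array([uv[0],uv[1],1.]); return -R.T@t,d
def onz(f,uv,z=0):
    c,d=ray(f,uv); return c+d*(z-c[2])/d[2]
def proj(f,P):
    return cv2.projectPoints(np.array(P,float).reshape(-1,3),np.array(f['rvec'],float),np.array(f['tvec'],float),K(f),None)[0].reshape(-1,2)
def tri(f1,u1,f2,u2):
    P=[]
    for f in(f1,f2):
        P.append(K(f)@np.c_[cv2.Rodrigues(np.array(f['rvec'],float))[0],np.array(f['tvec'],float).reshape(3,1)])
    X=cv2.triangulatePoints(P[0],P[1],np.array(u1,float).T,np.array(u2,float).T); return (X[:3]/X[3]).T
E
python3 - <<'E'
from h import *
import pickle
o=manip.get_obs(); print(o, manip.finger_overhang)
fs={n:grab(n,'a') for n in('scene','top')}
for n,f in fs.items(): print(n,f['vertical_fov'],f['cx'],f['cy'],f['rvec'],f['tvec'],ray(f,(280,210))[0])
pickle.dump(fs,open('a.pkl','wb'))
E
```

```text
pics
{'time_s': 0.0, 'joints': array([ 1.10109319e+00,  2.64719349e-01,  1.60533869e+00, -1.30146648e-06,
        1.27368181e+00, -3.69112671e-02]), 'joint_velocities': array([ 2.53331433e-04,  3.80969439e-05,  1.24358548e-03, -1.38438223e-04,
       -6.96343748e-04, -4.84727183e-04]), 'joint_torque': array([-7.63062708e-04, -5.02099121e+01, -3.56876099e+01,  7.25873304e-02,
        2.93044362e-02, -1.95841053e-04]), 'eef_pos': array([0.28280399, 0.61215962, 0.24542982]), 'tcp_rot': array([ 5.45209551e-04,  8.42438397e-01,  5.38791606e-01, -9.24852545e-04]), 'ft_force': array([-0.33515687,  0.25319037, -0.38431885]), 'ft_torque': array([ 0.02700952, -0.07739156, -0.03802723]), 'opening': 1.0021707668869904} 0.008
scene 46.322646892351145 274.3603046918437 213.25000623151038 [ 2.07084852  0.72605281 -0.4096688 ] [-0.36890553 -0.06680631  1.63532518] [ 1.17781089 -0.83594566  0.85369736]
top 53.43280518447619 283.30450548787377 205.0323494511996 [ 2.12995048 -2.17967032  0.1493194 ] [0.0028115  0.49055637 1.05583576] [ 0.34609109 -0.001131    1.11160348]
```

View pics/a_scene.png

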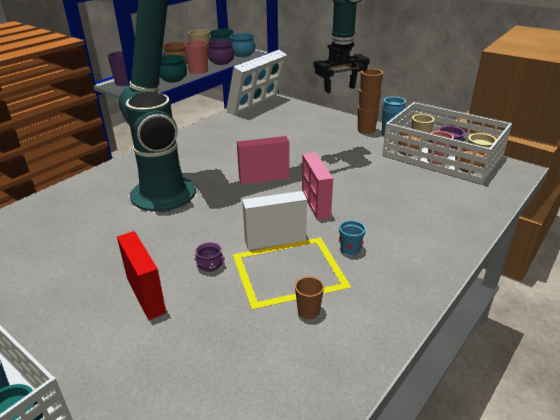

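View pics/a_top.png

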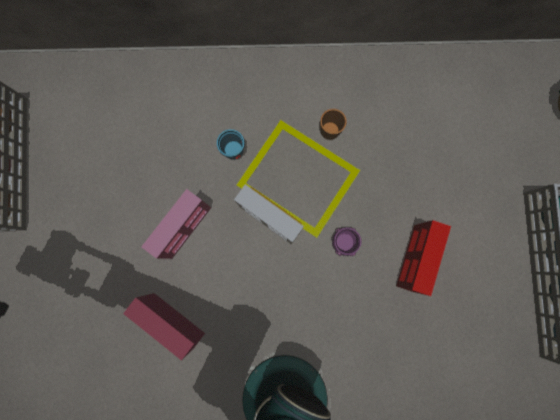

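The top view shows the white tray at about (268,213), with the bay up and right of it and the pots at (231,143), (333,123) and (346,241). The pink, maroon and red trays are look-alikes. Next I'll zoom in to pick corners.

```bash
python3 - <<'E'
import cv2
a=cv2.imread('pics/a_top.png')[110:260,205:375]; cv2.imwrite('pics/a_top_z.png',cv2.resize(a,None,fx=4,fy=4,interpolation=cv2.INTER_CUBIC))
a=cv2.imread('pics/a_scene.png')[180:320,225:365]; cv2.imwrite('pics/a_scene_z.png',cv2.resize(a,None,fx=4,fy=4,interpolation=cv2.INTER_CUBIC))
E
```

```text
(no output)
```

View pics/a_top_z.png

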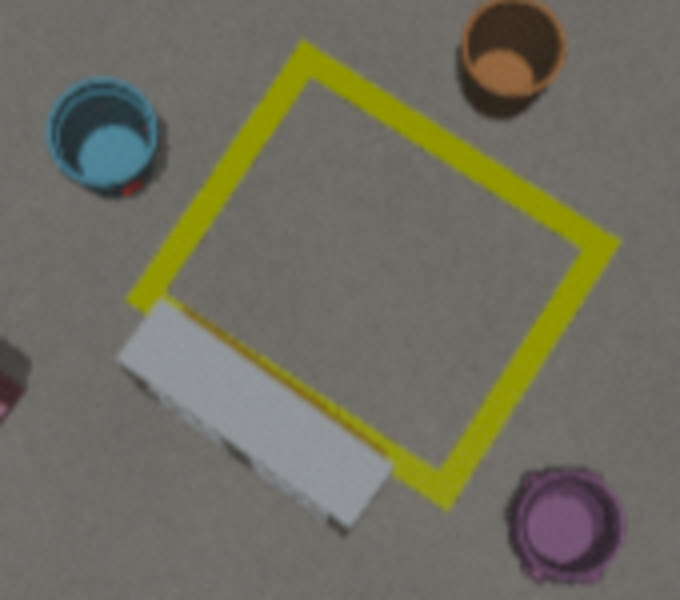

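View pics/a_scene_z.png

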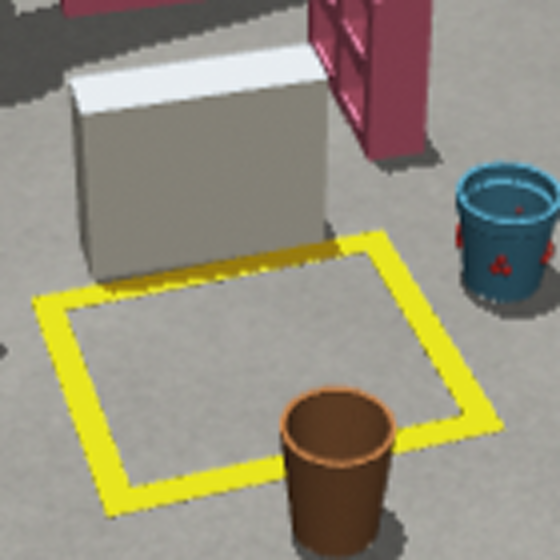

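```bash
cat > m.py <<'E'
from h import *
import pickle
fs=pickle.load(open('a.pkl','rb')); T=fs['top'];S=fs['scene']
zt=lambda p:((p[0]+.5)/4-.5+205,(p[1]+.5)/4-.5+110)
zs=lambda p:((p[0]+.5)/4-.5+225,(p[1]+.5)/4-.5+180)
r=lambda a:np.round(np.array(a)*1000,1)
oc=[(302,40),(621,241),(447,511),(127,298)]
B=np.array([onz(T,zt(p)) for p in oc]); print('bay outer top',r(B),'sides',r(np.linalg.norm(B-np.roll(B,-1,0),axis=1)))
os_=[(107,517),(503,428),(385,230),(33,298)]
Bs=np.array([onz(S,zs(p)) for p in os_]); print('bay outer scene',r(Bs),'sides',r(np.linalg.norm(Bs-np.roll(Bs,-1,0),axis=1)))
tt=[(164,299),(392,464),(349,530),(118,357)]; ss=[(328,80),(93,112),(70,82),(313,45)]
print('tri top',r(tri(T,[zt(p) for p in tt],S,[zs(p) for p in ss])))
X=np.array([onz(T,zt(p),.14) for p in tt]);print('top z.14',r(X))
print('scene z.14',r([onz(S,zs(p),.14) for p in ss]))
print('scene foot L,R',r([onz(S,zs(p),0) for p in [(325,240),(97,281)]]))
for n,p in [('blue',(113,155)),('tan',(502,80)),('purple',(563,530))]: print(n,r(onz(T,zt(p),.01)))
E
python3 m.py
```

```text
bay outer top [[ 733.2   -5.5    0. ]
 [ 586.6 -219.2    0. ]
 [ 406.   -94.7    0. ]
 [ 554.8  116.9    0. ]] sides [259.2 219.3 258.6 216.3]
bay outer scene [[ 584.1 -220.3    0. ]
 [ 729.8   -6.5   -0. ]
 [ 551.9  119.7    0. ]
 [ 404.4  -94.     0. ]] sides [258.8 218.1 259.7 219.7]
tri top [[527.3  79.9 139. ]
 [428.1 -50.2 140.9]
 [388.3 -26.3 137.1]
 [493.5 107.7 140.5]]
top z.14 [[527.4  80.1 140. ]
 [426.6 -51.7 140. ]
 [388.8 -25.6 140. ]
 [493.4 107.6 140. ]]
scene z.14 [[528.   78.3 140. ]
 [428.2 -48.1 140. ]
 [391.2 -30.  140. ]
 [493.1 108.6 140. ]]
scene foot L,R [[524.7  83.6   0. ]
 [426.8 -52.6   0. ]]
blue [651.6 124.4  10. ]
tan [ 698.3 -141.3   10. ]
purple [ 391.3 -169.8   10. ]
```

The bay centre is about (569,-50) with its x axis at -34.5°. The tray faces about -37° and its front face is about 22 mm short of the inner tape, so it will need a nudge after it falls. First I'll move behind it at height, with the hand shut.

Request:
{"method": "carry_out", "body": {
  "increments": [
    [114, -539, 0, -12, -1],
    [114, -539, 0, -12, -1],
    [114, -539, 0, -12, -1],
    [114, -539, 0, -12, -1],
    [114, -539, 0, -12, -1],
    [114, -539, 0, -12, -1],
    [114, -539, 0, -12, -1],
    [114, -539, 0, -12, -1],
    [114, -539, 0, -12, -1],
    [114, -539, 0, -12, -1],
    [114, -539, 0, -12, -1],
    [114, -539, 0, -12, -1],
    [114, -539, 0, -12, -1],
    [114, -539, 0, -12, -1],
    [114, -539, 0, -12, -1],
    [114, -539, 0, -12, -1],
    [114, -539, 0, -12, -1],
    [114, -539, 0, -12, -1],
    [114, -539, 0, -12, -1]
  ]
}}

```text
time_s: 1.68
eef_pos: [0.3968, 0.0752, 0.2466]
tcp_rot: [-0.0, 0.894, 0.449, -0.0]
ft_force: [-0.3, -0.3, 0.1]
opening: 0.002
```

Request:
{"method": "carry_out", "body": {
  "increments": [
    [0, -1, -40, 0, -1],
    [0, -1, -80, 0, -1],
    [0, -1, -110, 0, -1],
    [0, -1, -125, 0, -1],
    [0, -1, -125, 0, -1],
    [0, -1, -125, 0, -1]
  ]
}}

```text
time_s: 2.18
eef_pos: [0.3963, 0.0735, 0.1211]
tcp_rot: [-0.0, 0.894, 0.449, -0.001]
ft_force: [1.2, -1.0, -0.3]
opening: 0.005
```

```bash
cat > z.py <<'E'
import sys
from h import *
import pickle
tag=sys.argv[1]; fs={}
for n,b in (('top',(100,280,195,375)),('scene',(160,330,205,365))):
    f=grab(n,tag); fs[n]=f; a=f['color'][b[0]:b[1],b[2]:b[3],::-1]
    a=cv2.resize(a,None,fx=3.3,fy=3.3,interpolation=cv2.INTER_CUBIC)
    if n=='top': A=a
    else: h=max(A.shape[0],a.shape[0]); 
cv2.imwrite(f'pics/{tag}_tz.png',A); cv2.imwrite(f'pics/{tag}_sz.png',a)
pickle.dump(fs,open(tag+'.pkl','wb')); print(manip.get_obs()['ft_force'],manip.get_obs()['eef_pos'])
E
python3 z.py b
```

```text
[ 0.53750077 -0.45378502  0.41251008] [0.39835394 0.07348706 0.12321019]
```

View pics/b_tz.png

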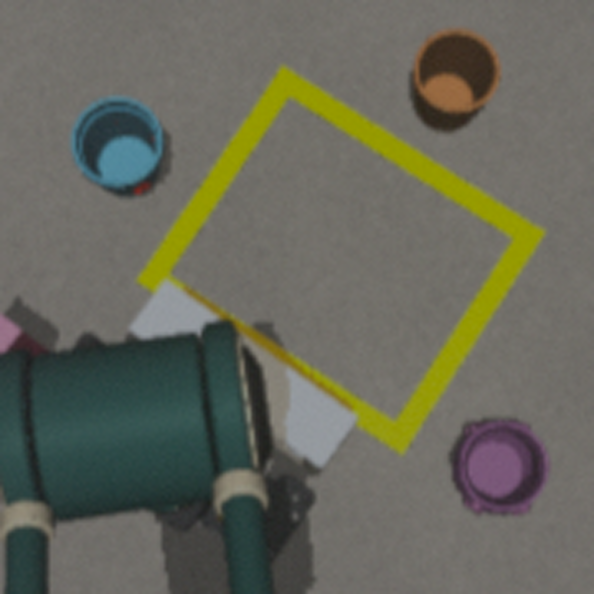

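View pics/b_sz.png

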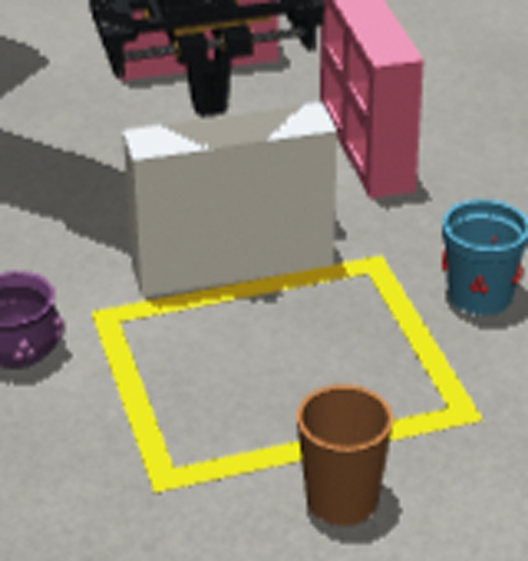

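The shut fingers are centred behind the tray at the web, and nothing else is in the way. Now I'll push gently.

Request:
{"method": "carry_out", "body": {
  "increments": [
    [10, -7, 0, 0, -1],
    [19, -14, 0, 0, -1],
    [26, -19, 0, 0, -1],
    [31, -23, 0, 0, -1],
    [36, -27, 0, 0, -1],
    [40, -30, 0, 0, -1],
    [44, -33, 0, 0, -1],
    [48, -36, 0, 0, -1],
    [52, -39, 0, 0, -1],
    [56, -42, 0, 0, -1],
    [60, -45, 0, 0, -1],
    [64, -48, 0, 0, -1],
    [68, -51, 0, 0, -1],
    [70, -53, 0, 0, -1],
    [70, -53, 0, 0, -1],
    [50, -38, 0, 0, -1],
    [30, -23, 0, 0, -1],
    [10, -8, 0, 0, -1],
    [0, 0, 0, 0, -1],
    [0, 0, 0, 0, -1]
  ]
}}

```text
time_s: 3.95
eef_pos: [0.3949, 0.0737, 0.1212]
tcp_rot: [-0.0, 0.894, 0.449, -0.001]
ft_force: [-0.1, 0.2, -0.2]
opening: 0.004
```

```bash
python3 z.py c
```

```text
[0.385693   0.35661398 0.70546999] [0.39760724 0.0729044  0.12205665]
```

View pics/c_tz.png

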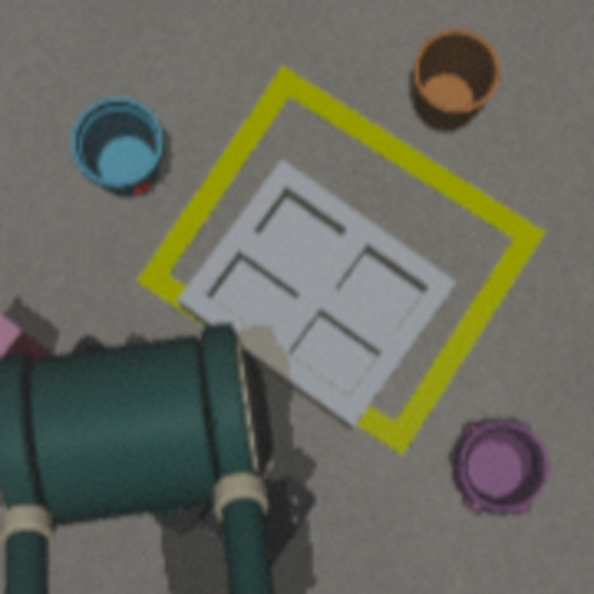

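View pics/c_sz.png

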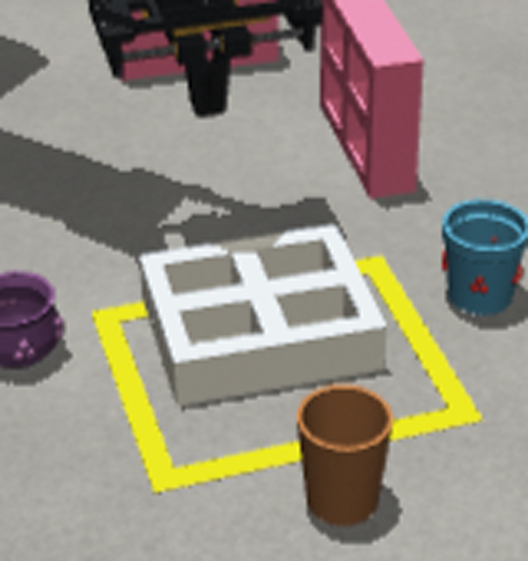

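The tray fell flat with its pockets up. It lies short, overlapping the near tape. I'll measure it before nudging.

```bash
cat > q.py <<'E'
from h import *
import pickle,sys
def run(tag,tt,ss):
    fs=pickle.load(open(tag+'.pkl','rb')); T=fs['top'];S=fs['scene']
    g=lambda p,o:((p[0]+.5)/3.3-.5+o[0],(p[1]+.5)/3.3-.5+o[1])
    c=np.array([568.5,-50.4]); a=np.radians(-34.5); R=np.array([[np.cos(a),np.sin(a)],[-np.sin(a),np.cos(a)]])
    X=np.array([onz(T,g(p,(195,100)),.045) for p in tt])*1e3
    print('FL FR NR NL world',X[:,:2].round(1).tolist(),'bay',((X[:,:2]-c)@R.T).round(1).tolist())
    Y=tri(T,[g(p,(195,100)) for p in tt],S,[g(p,(205,160)) for p in ss])*1e3; print('tri',Y.round(1).tolist(),'bay',((Y[:,:2]-c)@R.T).round(1).tolist())
    m=X.mean(0)[:2]; d=X[0]-X[1]+X[3]-X[2]; print('centre',m,'bay',R@(m-c),'yaw err',np.degrees(np.arctan2(d[1],d[0]))-55.5)
    for n,p in [('sky',(0,0))]: pass
E
python3 - <<'E'
from q import *
run('c',[(283,160),(455,282),(354,427),(180,300)],[(384,325),(178,360),(141,256),(334,226)])
E
```

```text
FL FR NR NL world [[639.8, -4.3], [538.1, -137.4], [425.8, -54.6], [528.7, 79.0]] bay [[32.7, 78.3], [24.3, -88.9], [-115.2, -84.3], [-106.1, 84.1]]
tri [[638.3, -5.3, 46.4], [537.9, -137.3, 46.4], [425.8, -54.6, 45.0], [528.1, 78.5, 45.1]] bay [[32.0, 76.7], [24.0, -88.9], [-115.2, -84.2], [-106.3, 83.3]]
centre [533.08424726 -29.34543896] bay [-41.11248401  -2.7080881 ] yaw err -2.984491459109563
```

It needs +41 mm along bay x and about +3° of turn. Pushing with both open fingers will square it up. First I'll check how close the pink tray is to the gripper body.

```bash
python3 - <<'E'
import cv2
a=cv2.imread('pics/a_top.png')[180:270,130:250]; cv2.imwrite('pics/pink.png',cv2.resize(a,None,fx=5,fy=5,interpolation=cv2.INTER_CUBIC))
E
```

```text
(no output)
```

View pics/pink.png

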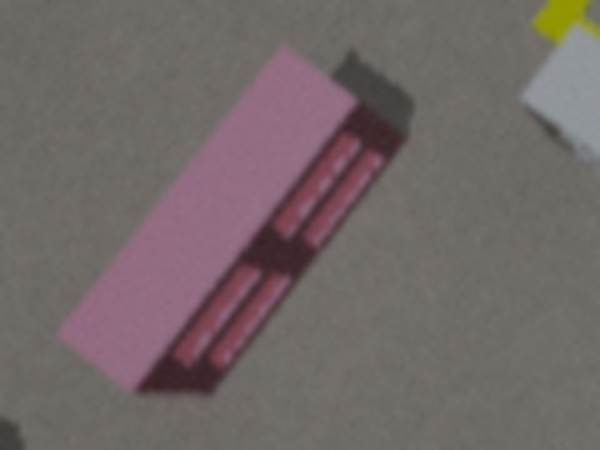

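```bash
python3 - <<'E'
from q import *
f=pickle.load(open('a.pkl','rb'))['top']
g=lambda p:(p[0]/5+130,p[1]/5+180)
c=np.array([568.5,-50.4]); a=np.radians(-34.5); R=np.array([[np.cos(a),np.sin(a)],[-np.sin(a),np.cos(a)]])
for p,z in [((285,45),.14),((357,100),.14),((135,390),.14),((60,333),.14),((405,137),0),((212,393),0)]:
    w=onz(f,g(p),z)[:2]*1e3; print(w.round(),'bay',(R@(w-c)).round())
E
```

```text
[519. 219.] bay [-193.  194.]
[492. 185.] bay [-196.  151.]
[359. 286.] bay [-363.  159.]
[387. 322.] bay [-361.  204.]
[493. 185.] bay [-196.  152.]
[359. 287.] bay [-364.  160.]
```

The body clears the pink tray by about 50 mm. I'll open the hand, descend and line up with the bay axes.

Request:
{"method": "carry_out", "body": {
  "increments": [
    [0, 0, -35, 2, 1],
    [0, 0, -70, 2, 1],
    [0, 0, -92, 2, 1],
    [0, 0, -100, 2, 1],
    [20, -17, -100, 2, 1],
    [37, -32, -100, 2, 1],
    [47, -41, -100, 2, 1],
    [47, -41, -100, 2, 1],
    [47, -41, -100, 2, 1]
  ]
}}

```text
time_s: 4.8
eef_pos: [0.4453, 0.0312, 0.0223]
tcp_rot: [0.0, 0.887, 0.462, 0.0]
ft_force: [-0.4, -0.0, 0.1]
opening: 0.659
```

```bash
python3 z.py d
```

```text
[-0.32195395 -0.00811828 -0.23085277] [0.4436427  0.03187913 0.02183084]
```

View pics/d_sz.png

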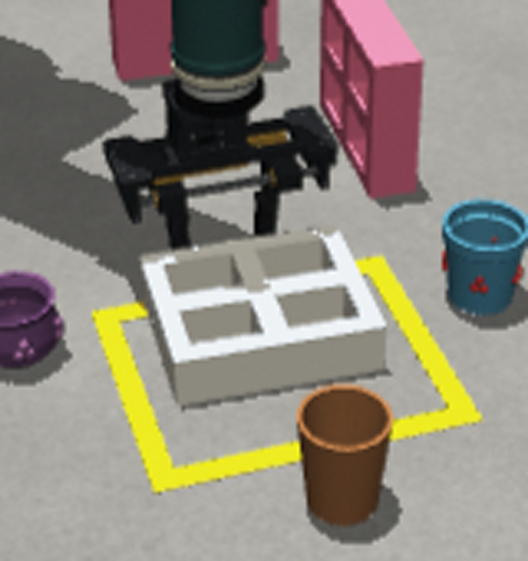

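View pics/d_tz.png

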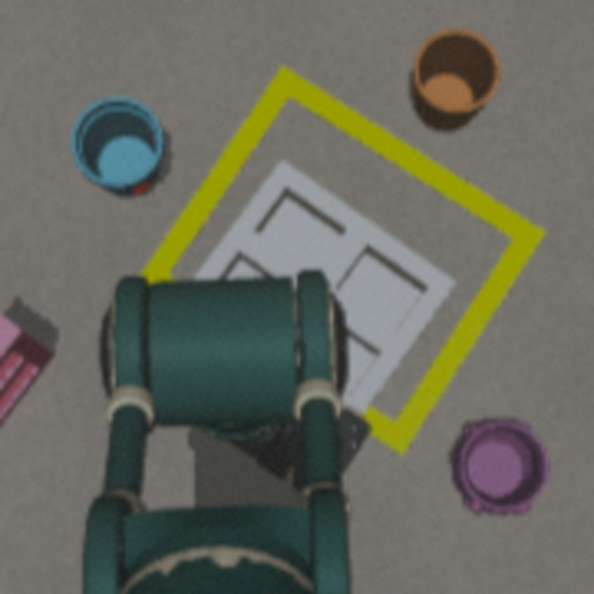

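The fingers are behind the tray and still opening. I'll let them finish, push gently along bay +x, then back off.

Request:
{"method": "carry_out", "body": {
  "increments": [
    [0, 0, 0, 0, 1],
    [0, 0, 0, 0, 1],
    [0, 0, 0, 0, 1],
    [0, 0, 0, 0, 1],
    [10, -7, 0, 0, 1],
    [16, -11, 0, 0, 1],
    [21, -14, 0, 0, 1],
    [25, -17, 0, 0, 1],
    [30, -20, 0, 0, 1],
    [35, -24, 0, 0, 1],
    [40, -27, 0, 0, 1],
    [44, -30, 0, 0, 1],
    [48, -33, 0, 0, 1],
    [52, -36, 0, 0, 1],
    [55, -38, 0, 0, 1],
    [55, -38, 0, 0, 1],
    [35, -24, 0, 0, 1],
    [5, -4, 0, 0, 1],
    [-20, 14, 0, 0, 1],
    [-20, 14, 0, 0, 1]
  ]
}}

```text
time_s: 6.57
eef_pos: [0.4176, 0.0473, 0.02]
tcp_rot: [-0.002, 0.886, 0.464, -0.003]
ft_force: [-0.5, -0.6, -0.7]
opening: 1.002
```

```bash
python3 z.py e
```

```text
[ 1.1431488  -0.24050627 -0.18845551] [0.42324838 0.04621865 0.02161522]
```

View pics/e_tz.png

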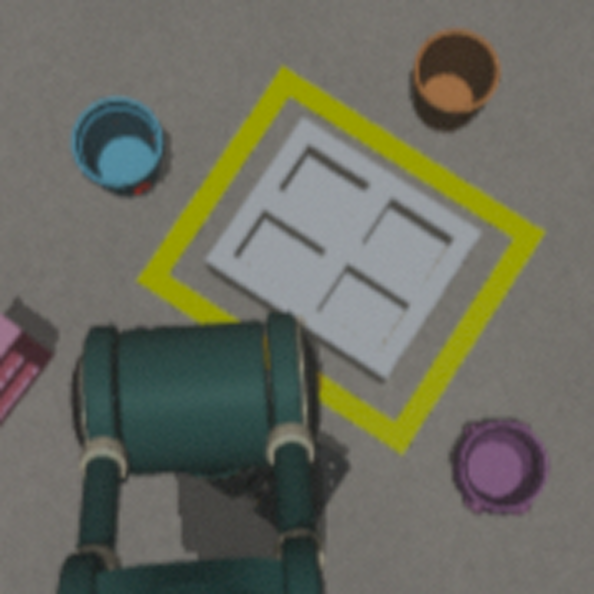

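View pics/e_sz.png

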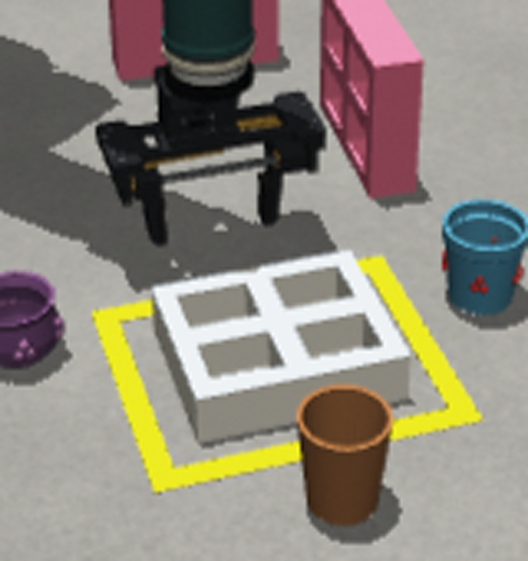

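```bash
python3 - <<'E'
from q import *
run('e',[(303,118),(480,232),(386,381),(206,264)],[(408,355),(197,396),(154,287),(352,253)])
f=pickle.load(open('e.pkl','rb')); a=pickle.load(open('a.pkl','rb'))
for n in ('top','scene'):
    d=cv2.absdiff(f[n]['color'],a[n]['color']).max(2)
    print(n,[(nm,int((d[y-14:y+14,x-14:x+14]>40).sum())) for nm,x,y in ([('blue',231,143),('tan',333,123),('purple',346,241)] if n=='top' else [('blue',351,238),('tan',309,298),('purple',209,257)])])
E
```

```text
FL FR NR NL world [[673.9, -21.1], [577.8, -158.8], [461.1, -80.6], [557.0, 58.2]] bay [[70.3, 83.9], [69.1, -84.1], [-71.4, -85.8], [-71.0, 83.0]]
tri [[672.5, -22.3, 45.1], [576.6, -159.3, 46.8], [461.8, -79.9, 45.0], [558.8, 59.4, 41.4]] bay [[69.8, 82.1], [68.3, -85.2], [-71.2, -84.8], [-70.2, 85.0]]
centre [567.43572677 -50.57350294] bay [-0.77882229 -0.74579931] yaw err -0.27929877971236294
top [('blue', 0), ('tan', 0), ('purple', 0)]
scene [('blue', 0), ('tan', 0), ('purple', 0)]
```

The tray is centred within 1 mm and squared to 0.3°, and the pots haven't moved. I'll lift clear and hand in.

Request:
{"method": "carry_out", "body": {
  "increments": [
    [-10, 7, 30, 0, 1],
    [-10, 7, 70, 0, 1],
    [-10, 7, 110, 0, 1],
    [-10, 7, 150, 0, 1],
    [-10, 7, 180, 0, 1],
    [-10, 7, 180, 0, 1],
    [-10, 7, 180, 0, 1]
  ]
}}

```text
time_s: 7.25
eef_pos: [0.4173, 0.0525, 0.2049]
tcp_rot: [0.002, 0.886, 0.463, 0.003]
ft_force: [-0.7, -0.9, -0.4]
opening: 1.0
```

```bash
python3 z.py g; python3 - <<'E'
from h import *
import pickle
e=pickle.load(open('e.pkl','rb'));g=pickle.load(open('g.pkl','rb'))
d=cv2.absdiff(e['scene']['color'],g['scene']['color']).max(2)[240:300,250:330]; print((d>60).sum())
print(manip.get_obs()['eef_pos'],manip.get_obs()['ft_force'])
print(manip.sign_off())
E
```

```text
[-1.5029701  -0.64559535  0.21417383] [0.41422522 0.05236589 0.20109913]
50
[0.41422522 0.05236589 0.20109913] [-1.5029701  -0.64559535  0.21417383]
the job is handed in; nothing more can be done
None
```

View pics/g_sz.png

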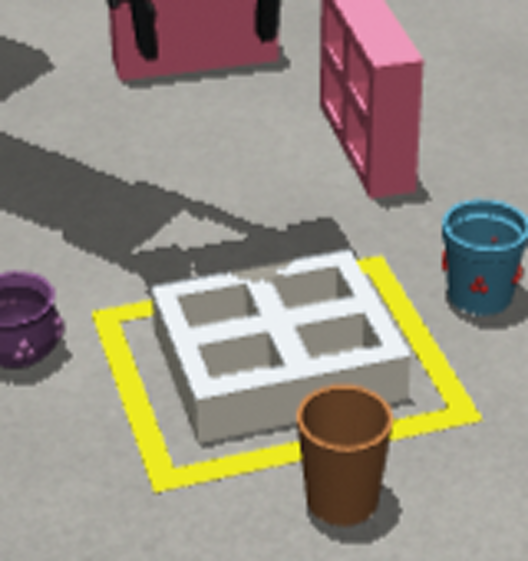

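The white tray is lying flat inside the yellow tape with its pockets up, and the job is handed in at about 7.3 s. I tipped it with the shut fingers at the upper web. It landed about 41 mm short and 3° crooked, so I pushed it along the bench with both open fingers until it was square.

- **Position:** after the nudge the tray was within about 1 mm of the bay centre and 0.3° of square. That left about 19 mm to the tape along bay x and 24 mm along y.
- **Height:** the two camera views agreed to about 2 mm in plan and put the tray's top corners at 41 to 47 mm, against 45 mm expected.
- **Surroundings:** after the nudge, neither view showed any change at the three pots. The pink tray was not touched.
- **After lifting clear:** the last picture shows the tray in the same place. A comparison of the two pictures flagged 50 changed pixels around the tray, which I put down to the arm's moving shadow; I did not measure the corners again. The hand was about 0.2 m up with no contact, and the force readings I took between moves never exceeded about 2 N. I have no readings from during the pushes themselves.

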